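Load a name plaque into the spring vice

TASK

Get the dark brown plaque ready for engraving: take it out of the stock tray, lay it flat on the cork mat and let go, then pick it up again by its long sides. Push one short end into the groove of the blue sprung jaw with the other end raised, lower that end behind the lip of the grey jaw and let go, so that the springs hold the plaque flat, square and centred between both jaws. Leave everything else where it is.

Things in the scene. Friction and masses are not known exactly. Their poses are not given: they have to be found in the camera images.
- plaque: the dark brown wooden name plaque: a plain rectangular board 64 (its x) x 47 (its y) x 7 mm thick (its z), about 35 g; origin at the centre of its underside
- tray: fixed plywood stock tray 165 (x) x 176 (y) x 18 mm, walls and floor 5 mm: three lanes along its x, each 155 x 52 mm inside, a plaque lying flat in each, length along the lane; the brown one in any lane. Lane walls hug the long sides (2.5 mm gap, 6 mm higher than the plaque), so there only its short ends, 64 mm apart, can be gripped. Origin: centre of underside
- mat: fixed square cork mat, 130 x 130 x 4 mm; origin at the centre of its underside
- vice: fixed spring vice on a dark steel base plate 10 mm high (x -68 to 88, y -33 to 33 mm). Origin on the table, below the point midway between the jaws at rest; x runs along the jaw line towards the blue jaw, z up. Each jaw, 36 mm wide, has a groove facing the other: ledge below (top at z = 42), upright back, lip above. Steel end blocks (50 mm wide, 44 high) start at x = 74 and x = -50
- blue_groove (a point): on the blue jaw, moving with it: centre line of its groove back at ledge height; at rest at vice x = +28, z = 42 mm. Groove 13 mm high; the lip above overhangs 5 mm in front of the back and is 4 mm thick (top at z = 59), the ledge reaches out 10 mm; the jaw ends 10 mm behind the groove back
- grey_groove (a point): on the bare aluminium jaw, moving with it: centre line of its groove back at ledge height; at rest at vice x = -28, z = 42 mm. Groove 10 mm high; the lip above overhangs 5 mm in front of the back and is 3.5 mm thick (top at z = 55.5), the ledge reaches out 10 mm; the jaw ends 10 mm behind the groove back
- jaw_blue (a joint): travel of the blue jaw from rest, 0 to 0.024 m, outwards (vice +x). Spring: 1.5 N to start, 0.25 N more per mm. With the plaque held between the groove backs both jaws stand about 4 mm out and it centres itself over the vice origin
- jaw_grey (a joint): travel of the aluminium jaw from rest, outwards (vice -x), same spring but only 0 to 0.006 m: too short to load the plaque from this side first
- plaque_white: white plaque of the same size in another lane; bystander
- plaque_blue: blue plaque of the same size in another lane; bystander
- mug: white mug, 76 mm wide, 90 mm high; bystander
- flask: green vacuum flask with steel cap, 80 mm wide, 200 mm high; bystander
- tin: small tin with yellow band, 44 mm wide, 50 mm high; bystander
- jar: small amber jar, 48 mm wide, 60 mm high; bystander
- bowl: blue bowl, 120 mm wide, 50 mm high; bystander
- spoon: wooden spoon, 200 mm long, lying down; bystander
Not all that is in view belongs to the job. Of the things that look like the mat, take the one that is farthest to the robot's right at the start. Several things have the shape of the plaque; the one meant has the colours described above.

How it is judged:
By the outcome, as a careful person would: the job done as asked, in the order asked, and still so for the second after the job is handed in, with the robot touching nothing.
It also fails if it takes over 61 s, if anything falls off the work surface, if the arm or the gripper's body presses on something with over 40 N, if the wrist force passes 120 N, or if a joint passes its speed limit or range.

ROBOT

A 6-joint arm with a two-finger parallel gripper is mounted at the origin on the work surface. World frame = base frame: x ahead of the robot, y to its left, z up, the work surface at z = 0. Lengths are in m, angles in degrees, forces in N, time in s.
With the tool pointing down it reaches from about 0.25 to 0.725 m from the base axis. Payload 9.7 kg.
Tool frame: the origin (TCP) lies midway between the tips of the shut fingers; the grasp point (between the pads) lies 19 mm behind it; x points along the fingers, y is the direction in which the jaws open and shut, and the axes are right-handed (so a half turn about x gives the same grasp; the last joint's range is limited). The gripper opens to 85 mm and grips with 20 to 120 N. Pads are 22 mm wide; open, the fingers measure 114 mm over their backs; the gripper's body (76 mm by 85 mm) begins 54 mm behind the grasp point. The pads swing forward as they close: fully open they stand 13 mm farther back than shut.
Start: joints at [-67.151, 4.979, 10.078, 95.1, 0, 90], TCP at [0.214, -0.507, 0.231] pointing down, gripper open.
Joint ranges: [-179.16, 179.16], [-48.56, 103.87], [-65.8, 70.77], [-126.05, 130.52], [-82.76, 87.17], [-180, 180]. Speed limits (degrees/s): [127.2, 127.2, 147.25, 180, 180, 180].

INTERFACE

Orientations are given as [roll, pitch, yaw] about the fixed x, y, z axes, in that order (R = Rz(yaw) Ry(pitch) Rx(roll)).
In Python, from workcell import bot, cams gives the robot as it stands.
- The arm moves only by the tool apply_moves, never from a script. Its argument "commands" is a list of rows, each a list of 5 numbers: the shift along the tool's x, y, z in m, then the turn about the tool's x in rad, then the opening, from -1 (shut) to 1 (fully open). In form: [[tx, ty, tz, roll, hand], ...]. A call has 1 to 12 rows; each row is the pose to reach, as a shift and turn from the pose measured when the call began, along the tool's axes at that moment; what a row does not reach only later rows make up. A row lasts 1/10 s, in which the tool goes at most 50 mm and 8.59 degrees, less where a joint would pass 70% of its speed; a pose out of reach is approached as far as the arm can. A call with a gripper value outside its range is refused whole. The fingers move at their own pace and stop on an object; "newtons" is the grip in N (left out, the last holds). Time passes only in rows, so rows that repeat a pose let the fingers close. It gives the time, the measured TCP pose, the force and the opening at its end, in the units of the state.
- bot.get_obs(): the state, without advancing time (a new reading comes with each control period).
- cams.camera(name): name is "side" or "top" or "wrist"; returns a dict with "frame" (420x560x3 uint8, blue, green, red), "depth" (420x560 float32, m along the optical axis (not along the pixel's ray), 0 where there is no reading), "camera_matrix" (3x3 intrinsics, pixels), "R" (3x3) and "t" (3): a world point X has camera coordinates R X + t; the wrist camera has in their place "mount" (4x4, takes a point from camera to tool coordinates, whose origin is the TCP and whose axes are the tool frame's). Camera axes: x right, y down, z forward; pixel columns grow to the right and rows downward; lengths in m; the calibration is good to about 2 mm. A picture is of the moment at which its call begins: read the wrist's pose just before it.
- bot.job_done(): hands the job in, once; it reports no verdict.
Trained networks look in the newest picture that a camera, given by its name, has taken for a name from the list of things; names that differ only in an ending like _2 or _b are one class to them, and where a whole thing is asked for, a point or a joint stands for the part that bears it (a point fixed in the world has none). Each returns a list of dicts, best first, with "confidence" (0 to 1); they miss things now and then, are a little off and sometimes report something else, mostly with a low value. They report only what shows in the picture. A call takes as long as a camera call. They do not tell look-alikes from the thing itself.
- cams.spot_in(name, camera): "rect" ([left, top, right, bottom] in pixels, round what is visible of it).
The state is a dict: "time": time; "q": joint angles; "qd": joint speeds; "joint_efforts": joint torques, N m; "ee_pos": TCP position; "tcp_rot": TCP orientation; "wrist_force": force on the tool from outside, world axes, zero at the start; "torque": the same for the moment, N m; "opening": finger opening in m.
Only numpy, scipy, OpenCV 4.12 (cv2) and the standard library are available. Lean on these libraries where they do the work, as an engineer would, in place of code of your own. Each camera call takes 0.05 s, during which the arm holds its last target. There are 200 camera calls.

## Working session

There is one attempt and no reset: what is moved stays moved. The work goes in short steps, Python scripts to look and compute and a tool call to move; the robot and the scene stay as the last step left them, time stands still between calls to the robot, and variables do not carry over. Pictures are saved under pics/ and viewed, about 8 in all and at most 12, crops included, and the job is handed in when it is done.

Besides the shell and the picture viewer there is one more tool, called after "Call:" by a JSON object that holds its "name" and its "arguments". apply_moves: Moves the arm, as the interface text tells. Its arguments: {"type":"object","properties":{"commands":{"type":"array"},"newtons":{"type":"number"}},"required":["commands"]}

```bash
ls; mkdir -p pics; python3 - <<'E'
from workcell import bot,cams
import cv2,numpy as np,pickle
o=bot.get_obs();print(o)
d={}
for c in("top","side"):
    p=cams.camera(c);d[c]=p;cv2.imwrite(f"pics/{c}0.png",p["frame"])
    print(c,p["camera_matrix"].round(1).tolist(),p["R"].round(3).tolist(),p["t"].round(3).tolist())
    for n in("plaque","tray","mat","vice","jaw_blue","jaw_grey"):
        print(n,[(np.round(r["rect"]).tolist(),round(r["confidence"],2)) for r in cams.spot_in(n,c)][:4])
pickle.dump(d,open("d0.pkl","wb"))
a=cv2.imread("pics/top0.png")
E
```

```text
pics
{'time': 0.0, 'q': array([-6.71518247e+01,  5.01201404e+00,  1.00324731e+01,  9.50992691e+01,
        1.28844084e-04,  9.00000824e+01]), 'qd': array([-0.12253484, -0.0678643 , -0.00836226, -0.01388567, -0.11003023,
        0.03069091]), 'joint_efforts': array([ 1.94896602e-03, -5.20393324e+01,  4.64803183e+01,  1.64656638e-02,
        5.09144240e-05, -2.39189353e-05]), 'ee_pos': array([ 0.21346793, -0.50662563,  0.23055656]), 'tcp_rot': array([-90.0935885 ,  89.92118985, 112.75450424]), 'wrist_force': array([-0.10470212, -0.39274282, -0.41313538]), 'torque': array([-0.03203465,  0.04279482,  0.02102752]), 'opening': 0.08528960306943908}
top [[542.8, 0.0, 280.0], [0.0, 542.8, 218.0], [0.0, 0.0, 1.0]] [[-0.012, -1.0, -0.005], [-0.981, 0.012, -0.193], [0.193, 0.003, -0.981]] [-0.016, 0.544, 1.503]
plaque [([185.0, 217.0, 198.0, 244.0], 0.91), ([198.0, 276.0, 221.0, 300.0], 0.74), ([161.0, 221.0, 183.0, 245.0], 0.25)]
tray [([156.0, 195.0, 225.0, 261.0], 0.71)]
mat [([341.0, 193.0, 396.0, 242.0], 0.68), ([295.0, 259.0, 340.0, 310.0], 0.65), ([388.0, 258.0, 448.0, 303.0], 0.63)]
vice [([239.0, 203.0, 298.0, 237.0], 0.7)]
jaw_blue [([352.0, 133.0, 387.0, 181.0], 0.66), ([259.0, 217.0, 266.0, 230.0], 0.48)]
jaw_grey [([278.0, 210.0, 285.0, 220.0], 0.63)]
side [[432.3, 0.0, 283.0], [0.0, 432.3, 206.3], [0.0, 0.0, 1.0]] [[-0.983, -0.184, 0.021], [-0.141, 0.667, -0.731], [0.121, -0.721, -0.682]] [0.528, 0.144, 1.111]
plaque [([253.0, 296.0, 282.0, 316.0], 0.56)]
tray [([229.0, 273.0, 307.0, 344.0], 0.87)]
mat [([326.0, 188.0, 375.0, 228.0], 0.74), ([267.0, 152.0, 315.0, 182.0], 0.59)]
vice [([264.0, 203.0, 292.0, 258.0], 0.73)]
jaw_blue [([272.0, 223.0, 284.0, 239.0], 0.5), ([271.0, 207.0, 286.0, 223.0], 0.47)]
jaw_grey [([271.0, 207.0, 283.0, 221.0], 0.48)]
```

```bash
python3 - <<'E'
import cv2
a=cv2.imread("pics/top0.png")[110:330,140:470]
cv2.imwrite("pics/top_c.png",cv2.resize(a,(792,528),interpolation=cv2.INTER_CUBIC))
E
```

```text
(no output)
```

View pics/top_c.png

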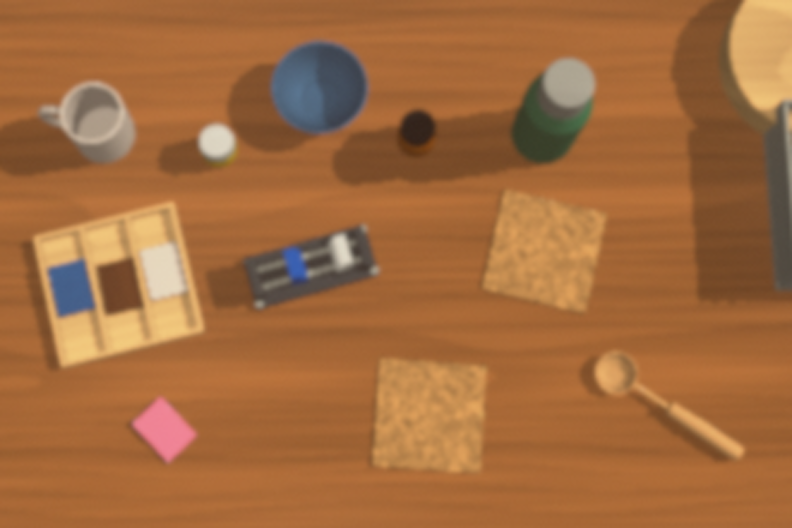

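The top view (crop scale 2.4, offset 140,110) shows the tray at left, with the brown plaque in the middle lane at crop (120,287). The vice is at (312,267) with its blue jaw on the left. There are two cork mats, and the target is the right one at (545,250).

```bash
cat > h.py <<'E'
import numpy as np,cv2
from scipy.spatial.transform import Rotation as Ro
def Rt(rpy): return Ro.from_euler('xyz',rpy,degrees=True).as_matrix()
def ext(p,ob=None):
    "camera-to-world R,t"
    if "R" in p: return p["R"].T,-p["R"].T@p["t"]
    R=Rt(ob["tcp_rot"]);m=p["mount"];return R@m[:3,:3],R@m[:3,3]+ob["ee_pos"]
def onplane(p,uv,z,ob=None):
    R,t=ext(p,ob);uv=np.atleast_2d(uv).astype(float)
    r=np.c_[uv,np.ones(len(uv))]@np.linalg.inv(p["camera_matrix"]).T@R.T
    return t+r*((z-t[2])/r[:,2])[:,None]
def cloud(p,ob=None):
    v,u=np.mgrid[:420,:560];R,t=ext(p,ob)
    r=np.stack([u,v,np.ones_like(u)],-1)@np.linalg.inv(p["camera_matrix"]).T
    return (r*p["depth"][...,None])@R.T+t
def rect(P):
    "centre, (long,short), yaw of long side in deg from xy points"
    (c,s,a)=cv2.minAreaRect((P[:,:2]*1000).astype(np.float32))
    if s[0]<s[1]: s=s[::-1];a+=90
    return np.round(c,1),np.round(s,1),round((a+90)%180-90,1)
def blob(m,box):
    k=np.zeros(m.shape,np.uint8);x0,y0,x1,y1=box;k[y0:y1,x0:x1]=m[y0:y1,x0:x1]
    n,l,st,_=cv2.connectedComponentsWithStats(k)
    b=l==1+st[1:,4].argmax();v,u=np.nonzero(b);return np.c_[u,v],b
E
python3 - <<'E'
from h import *
import pickle
p=pickle.load(open("d0.pkl","rb"))["top"]
hsv=cv2.cvtColor(p["frame"],cv2.COLOR_BGR2HSV);X=cloud(p)
f=p["frame"].astype(int)
for (u,v) in[(190,229),(367,214),(262,220),(282,214),(200,238),(300,280),(235,225)]: print((u,v),p["frame"][v,u],hsv[v,u],X[v,u].round(3))
br=(hsv[...,2]<110)
uv,b=blob(br,(180,212,203,248));print("brown",len(uv),rect(onplane(p,uv,.012)),X[b].mean(0).round(3))
for nm,box in(("mat",(335,180,402,245)),("tray",(148,185,230,268)),("vice",(236,198,302,242))):
    h=X[...,2]; 
    if nm=="mat": m=(f[...,2]-f[...,0]>0)&(f[...,1]>115)&(hsv[...,2]>165)
    elif nm=="tray": m=h>.010
    else: m=(f[...,2]-f[...,0]<45)
    uv,b=blob(m,box);z={"mat":.004,"tray":.018,"vice":.01}[nm];print(nm,len(uv),rect(onplane(p,uv,z)),np.median(X[b],0).round(3))
bl=(f[...,0]-f[...,2]>40)
uv,b=blob(bl,(250,205,290,240));print("bluejaw",len(uv),rect(onplane(p,uv,.058)),X[b].mean(0).round(3))
uv,b=blob(hsv[...,1]<60,(272,200,292,228));print("greyjaw",len(uv),rect(onplane(p,uv,.055)),X[b].mean(0).round(3))
E
```

```text
(190, 229) [ 41  69 113] [ 12 162 113] [0.522 0.241 0.015]
(367, 214) [ 82 144 201] [ 16 151 201] [ 0.562 -0.28   0.007]
(262, 220) [176  96  58] [110 171 176] [0.537 0.028 0.063]
(282, 214) [197 216 222] [ 23  29 222] [ 0.555 -0.029  0.056]
(200, 238) [ 98 156 204] [ 16 133 204] [0.494 0.211 0.021]
(300, 280) [ 79 140 196] [ 16 152 196] [ 0.37  -0.079 -0.   ]
(235, 225) [ 44  79 124] [ 13 165 124] [0.534 0.11  0.002]
brown 27 (array([521. , 257.8]), array([44.9,  8.8]), 1.2) [0.525 0.258 0.012]
mat 1930 (array([ 564.7, -280.3]), array([136.5, 132.3]), -15.0) [ 0.562 -0.28   0.004]
tray 1395 (array([523.1, 245.4]), array([176.6, 166.8]), -76.3) [0.525 0.247 0.015]
vice 1100 (array([544.7,  10.3]), array([153.5,  64.7]), -74.2) [0.54  0.01  0.015]
bluejaw 101 (array([538.2,  26.8]), array([40.5, 21.7]), 17.7) [0.54  0.027 0.049]
greyjaw 375 (array([549.2, -27.4]), array([64.2, 54.6]), -0.5) [ 0.55  -0.027  0.036]
```

```bash
cat >> h.py <<'E'
def plan(ob,xyz,yaw):
    "tool-axis shift and roll (rad) to bring the TCP to xyz with tool y at world yaw (mod 180), smallest turn"
    R=Rt(ob["tcp_rot"]);s=R.T@(np.array(xyz)-ob["ee_pos"])
    y0=np.degrees(np.arctan2(R[1,1],R[0,1]));d=(yaw-y0+90)%180-90
    r=-d # tool x down
    return s.round(4),"roll",round(np.radians(r),4),"yaw_y now",round(y0,1),"alt roll",round(np.radians(r+(180 if r<0 else -180)),3),"q6",ob["q"][5].round(1),ob["ee_pos"].round(4)
E
python3 - <<'E'
from h import *
from workcell import bot,cams
o=bot.get_obs();print(Rt(o["tcp_rot"]).round(3))
print(plan(o,[.51,.225,.2],13.7))
p=cams.camera("wrist");print(p["mount"].round(3),p["camera_matrix"].round(0).tolist())
E
```

```text
[[ 0.     0.388 -0.922]
 [-0.    -0.922 -0.388]
 [-1.     0.    -0.   ]]
(array([ 0.0313, -0.5593, -0.5574]), 'roll', np.float64(-1.4111), 'yaw_y now', np.float64(-67.1), 'alt roll', np.float64(1.731), 'q6', np.float64(90.0), array([ 0.2136, -0.5068,  0.2313]))
[[ 0.    -0.287  0.958 -0.143]
 [ 1.    -0.    -0.     0.001]
 [ 0.     0.958  0.287 -0.072]
 [ 0.     0.     0.     1.   ]] [[351.0, 0.0, 285.0], [0.0, 351.0, 209.0], [0.0, 0.0, 1.0]]
```

Call:
{"name": "apply_moves", "arguments": {"commands": [[0.05, -0.565, -0.55, -1.411, 1], [0.05, -0.565, -0.55, -1.411, 1], [0.05, -0.565, -0.55, -1.411, 1], [0.05, -0.565, -0.55, -1.411, 1], [0.05, -0.565, -0.55, -1.411, 1], [0.05, -0.565, -0.55, -1.411, 1], [0.05, -0.565, -0.55, -1.411, 1], [0.05, -0.565, -0.55, -1.411, 1], [0.05, -0.565, -0.55, -1.411, 1], [0.05, -0.565, -0.55, -1.411, 1], [0.05, -0.565, -0.55, -1.411, 1], [0.05, -0.565, -0.55, -1.411, 1]]}}

```text
time: 1.95
ee_pos: [0.4322, 0.053, 0.1936]
tcp_rot: [75.2, 89.9, -1.1]
wrist_force: [1.3, 0.0, -0.0]
opening: 0.0856
```

```bash
python3 - <<'E'
from h import *
from workcell import bot,cams
o=bot.get_obs();print(o["time"],o["ee_pos"],plan(o,[.521,.243,.18],13.7))
p=cams.camera("wrist");cv2.imwrite("pics/w1.png",p["frame"])
import pickle;pickle.dump((o,p),open("d1.pkl","wb"))
print(cams.spot_in("vice","wrist"),cams.spot_in("jaw_blue","wrist"),cams.spot_in("jaw_grey","wrist"))
E
```

```text
1.95 [0.43221189 0.05299152 0.19355502] (array([ 0.0137,  0.1313, -0.1635]), 'roll', np.float64(0.0004), 'yaw_y now', np.float64(13.7), 'alt roll', np.float64(-3.141), 'q6', np.float64(83.3), array([0.4322, 0.053 , 0.1936]))
[{'rect': [345.6, 0.8, 557.1, 104.7], 'confidence': 0.52}] [{'rect': [368.9, 222.9, 423.6, 264.7], 'confidence': 0.55}] [{'rect': [366.4, 277.6, 390.0, 320.5], 'confidence': 0.59}]
```

View pics/w1.png

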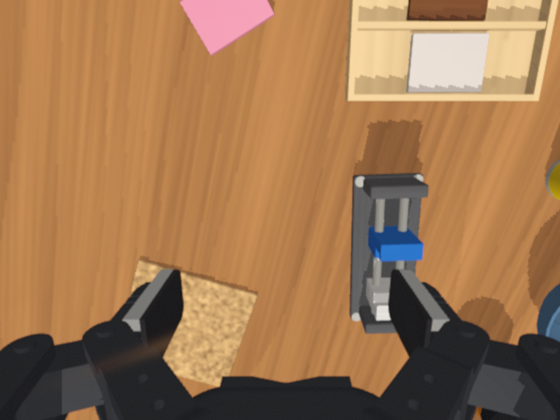

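The wrist view shows the vice at (390,255) with the blue jaw at (395,243), and the tray at upper right with the brown plaque at its edge (448,8). I'll move closer.

Call:
{"name": "apply_moves", "arguments": {"commands": [[0.014, 0.131, -0.1, 0, 1], [0.014, 0.131, -0.1, 0, 1], [0.014, 0.131, -0.1, 0, 1], [0.014, 0.131, -0.1, 0, 1], [0.014, 0.131, -0.1, 0, 1], [0.014, 0.131, -0.1, 0, 1]]}}

```text
time: 2.75
ee_pos: [0.5348, 0.1788, 0.179]
tcp_rot: [-74.4, 89.9, -150.6]
wrist_force: [0.6, 0.2, 0.6]
opening: 0.0856
```

```bash
python3 - <<'E'
from h import *
from workcell import bot,cams
import pickle
def seg(p,o,tag):
    X=cloud(p,o);f=p["frame"].astype(int);hsv=cv2.cvtColor(p["frame"],cv2.COLOR_BGR2HSV)
    return X,f,hsv
o,p=pickle.load(open("d1.pkl","rb"));X,f,h=seg(p,o,"")
# vice plate from first picture: dark grey points near plate height
m=(h[...,1]<70)&(f.max(-1)<110)&(X[...,2]>.005)&(X[...,2]<.016)
uv,b=blob(m,(340,165,440,340));print("plate",len(uv),rect(onplane(p,uv,.010,o)),np.median(X[b],0).round(3))
m=(f[...,0]-f[...,2]>60);uv,b=blob(m,(350,215,440,270));t=X[b];t=t[t[:,2]>.053];print("blue top",rect(t),np.median(t[:,2]))
o=bot.get_obs();p=cams.camera("wrist");cv2.imwrite("pics/w2.png",p["frame"]);pickle.dump((o,p),open("d2.pkl","wb"))
X,f,h=seg(p,o,"")
m=(f.max(-1)<130)&(f[...,2]-f[...,0]>25)&(X[...,2]<.02)
for r in cams.spot_in("plaque","wrist"):
    u0,v0,u1,v1=np.array(r["rect"]).astype(int);print(r,f[(v0+v1)//2,(u0+u1)//2],X[(v0+v1)//2,(u0+u1)//2].round(4))
    if f[(v0+v1)//2,(u0+u1)//2].max()<130:
        m=(np.abs(f-f[(v0+v1)//2,(u0+u1)//2]).sum(-1)<70);uv,b=blob(m,(max(u0-6,0),max(v0-6,0),u1+6,v1+6));q=onplane(p,uv,.012,o);print("brown",rect(q),np.median(X[b],0).round(4))
        c,_,a=rect(q)
        print(plan(o,[c[0]/1e3,c[1]/1e3,.05],a))
E
```

```text
plate 2331 (array([522.5,   5.8]), array([150.5,  22.1]), -74.4) [0.521 0.006 0.01 ]
blue top (array([479.5,  63.6]), array([172.7,  34.6]), -30.7) 0.05903284627799496
{'rect': [39.2, 83.9, 132.3, 170.4], 'confidence': 0.94} [171 147 232] [0.3501 0.1884 0.0059]
{'rect': [253.1, 84.6, 331.6, 145.3], 'confidence': 0.64} [ 47  75 121] [0.5239 0.2417 0.0124]
brown (array([523.3, 242.5]), array([62.6, 46.4]), 12.8) [0.5227 0.2432 0.0122]
(array([ 0.129 ,  0.0042, -0.0647]), 'roll', np.float64(0.0173), 'yaw_y now', np.float64(13.8), 'alt roll', np.float64(-3.124), 'q6', np.float64(94.7), array([0.5348, 0.1788, 0.179 ]))
{'rect': [468.8, 74.2, 560.0, 205.1], 'confidence': 0.26} [109 115 124] [0.6826 0.2641 0.0641]
brown (array([709.6, 284. ]), array([80.2, 67.6]), -89.5) [0.6841 0.272  0.0524]
(array([ 0.1287,  0.195 , -0.0605]), 'roll', np.float64(-1.3388), 'yaw_y now', np.float64(13.8), 'alt roll', np.float64(1.803), 'q6', np.float64(94.7), array([0.5348, 0.1788, 0.179 ]))
```

View pics/w2.png

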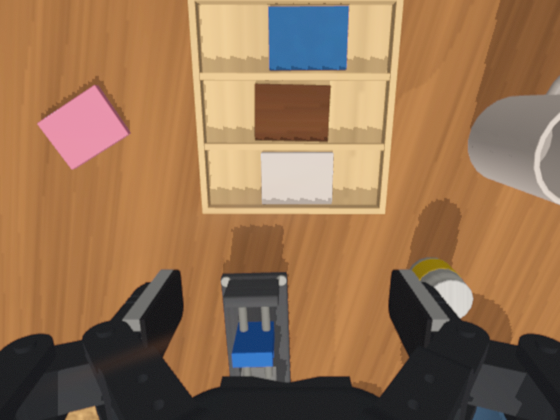

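The brown plaque is at pixels (255–330, 85–140), which gives (0.523, 0.2425, 0.012). Its measured size matches the given one, so I'll descend and grip the ends.

Call:
{"name": "apply_moves", "arguments": {"commands": [[0.05, 0.004, -0.065, 0.008, 1], [0.1, 0.004, -0.065, 0.008, 1], [0.15, 0.004, -0.065, 0.008, 1], [0.17, 0.004, -0.065, 0.008, 1], [0.178, 0.004, -0.065, 0.008, 1], [0.178, 0.004, -0.065, 0.008, 1], [0.178, 0.004, -0.065, 0.008, 0.3], [0.178, 0.004, -0.065, 0.008, 0.2], [0.178, 0.004, -0.065, 0.008, 0.2], [0.178, 0.004, -0.065, 0.008, 0.2], [0.178, 0.004, -0.065, 0.008, 0.2]], "newtons": 30}}

```text
time: 3.95
ee_pos: [0.5248, 0.243, 0.0053]
tcp_rot: [93.2, 89.7, 16.5]
wrist_force: [-2.0, -2.7, 8.8]
opening: 0.0617
```

```bash
python3 - <<'E'
from h import *
from workcell import bot,cams
o=bot.get_obs();print(o["ee_pos"],o["wrist_force"],o["opening"])
p=cams.camera("wrist");o=bot.get_obs();print(o["ee_pos"],o["wrist_force"],o["opening"])
q=cams.camera("side");s=q["frame"][250:360,210:330]
cv2.imwrite("pics/w3.png",np.hstack([cv2.resize(p["frame"][200:420,100:460],(489,300)),cv2.resize(s,(300,300))]))
E
```

```text
[0.5247801  0.24298923 0.00530696] [-1.99765484 -2.70759254  8.82604143] 0.06174161963788693
[0.52477335 0.24298584 0.0052737 ] [-2.18439928 -1.75239429  7.88670198] 0.061924402666050996
```

View pics/w3.png

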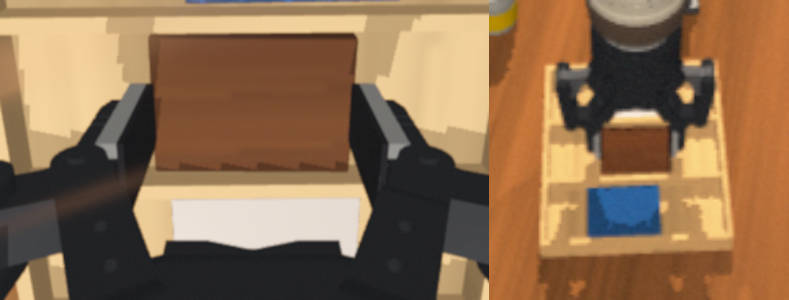

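The plaque is gripped at both short ends, with fingertips lightly on the tray floor. Now I'll lift it.

Call:
{"name": "apply_moves", "arguments": {"commands": [[-0.01, 0, 0, 0, 0.2], [-0.03, 0, 0, 0, 0.2], [-0.06, 0, 0, 0, 0.2], [-0.09, 0, 0, 0, 0.2], [-0.1, 0, 0, 0, 0.2]], "newtons": 40}}

```text
time: 4.55
ee_pos: [0.5261, 0.2435, 0.1109]
tcp_rot: [98.6, 89.3, 21.9]
wrist_force: [0.4, -0.2, 0.4]
opening: 0.0603
```

```bash
python3 - <<'E'
from h import *
from workcell import bot,cams
import pickle
o=bot.get_obs();print(o["ee_pos"],o["wrist_force"],o["opening"])
p=cams.camera("wrist");X=cloud(p,o);pickle.dump((o,p),open("d3.pkl","wb"))
f=p["frame"].astype(int)
m=(f.max(-1)<150)&(f[...,2]-f[...,0]>40)&(X[...,2]>.06)
uv,b=blob(m,(150,180,420,400));print(len(uv),rect(X[b]),np.median(X[b],0).round(4),Rt(o["tcp_rot"])[:,1])
print(plan(o,[.562,-.280,.1],-74.4))
E
```

```text
[0.5261444  0.24354281 0.11090923] [ 0.39034814 -0.1611939   0.4384605 ] 0.06029039265525091
14685 (array([520. , 266.6]), array([95.4, 64. ]), -77.1) [0.5245 0.2461 0.1172] [0.97324052 0.2295097  0.01132186]
(array([ 0.0091, -0.0854,  0.5178]), 'roll', np.float64(1.5301), 'yaw_y now', np.float64(13.3), 'alt roll', np.float64(-1.611), 'q6', np.float64(101.6), array([0.5261, 0.2435, 0.1109]))
```

Call:
{"name": "apply_moves", "arguments": {"commands": [[0.005, -0.103, 0.519, -1.611, 0.2], [0.005, -0.103, 0.519, -1.611, 0.2], [0.005, -0.103, 0.519, -1.611, 0.2], [0.005, -0.103, 0.519, -1.611, 0.2], [0.005, -0.103, 0.519, -1.611, 0.2], [0.005, -0.103, 0.519, -1.611, 0.2], [0.005, -0.103, 0.519, -1.611, 0.2], [0.005, -0.103, 0.519, -1.611, 0.2], [0.005, -0.103, 0.519, -1.611, 0.2], [0.005, -0.103, 0.519, -1.611, 0.2], [0.005, -0.103, 0.519, -1.611, 0.2], [0.005, -0.103, 0.519, -1.611, 0.2]]}}

```text
time: 5.8
ee_pos: [0.5444, -0.289, 0.1028]
tcp_rot: [4.9, 89.4, 20.6]
wrist_force: [0.5, 0.5, -0.6]
opening: 0.0602
```

```bash
python3 - <<'E'
from h import *
from workcell import bot,cams
import pickle
o=bot.get_obs();print(o["ee_pos"],o["wrist_force"],o["opening"],o["tcp_rot"])
print(plan(o,[.545,-.285,.03],-74.4))
d=pickle.load(open("d0.pkl","rb"))["top"];X=cloud(d)
P=X[110:200,340:410].reshape(-1,3);P=P[(P[:,2]>.05)];print("flask",P.min(0),P.max(0))
E
```

```text
[ 0.54442353 -0.28903646  0.10279464] [ 0.47729184  0.49485991 -0.64759578] 0.060212455640343596 [ 4.87556513 89.37629484 20.59789517]
(array([0.0728, 0.0037, 0.0009]), 'roll', np.float64(0.0021), 'yaw_y now', np.float64(105.7), 'alt roll', np.float64(-3.139), 'q6', np.float64(-43.9), array([ 0.5444, -0.289 ,  0.1028]))
flask [ 0.24347974 -0.32130556  0.05021236] [ 0.74537435 -0.0272867   1.58003666]
```

Call:
{"name": "apply_moves", "arguments": {"commands": [[0.05, 0.0, 0, 0, 0.2], [0.08, 0.0, 0, 0, 0.2], [0.092, 0.0, 0, 0, 0.2], [0.097, 0.0, 0, 0, 0.2], [0.0985, 0.0, 0, 0, 0.2], [0.0985, 0.0, 0, 0, 0.2]]}}

```text
time: 6.4
ee_pos: [0.5464, -0.2888, 0.0059]
tcp_rot: [-3.2, 89.3, 12.6]
wrist_force: [0.0, 1.3, 0.4]
opening: 0.0603
```

Call:
{"name": "apply_moves", "arguments": {"commands": [[0.002, 0.0, 0, 0, 0.2], [0.004, 0.0, 0, 0, 0.2]]}}

```text
time: 6.6
ee_pos: [0.5476, -0.2891, 0.0045]
tcp_rot: [-9.9, 89.1, 5.8]
wrist_force: [-7.1, 4.1, 25.7]
opening: 0.0605
```

Mat contact. I'll release in place, then rise straight up.

Call:
{"name": "apply_moves", "arguments": {"commands": [[-0.001, 0.0, 0, 0, 0.6], [-0.001, 0.0, 0, 0, 1], [-0.001, 0.0, 0, 0, 1], [-0.001, 0, 0, 0, 1], [-0.03, 0, 0, 0, 1], [-0.08, 0, 0, 0, 1], [-0.11, 0, 0, 0, 1], [-0.11, 0, 0, 0, 1]]}}

```text
time: 7.4
ee_pos: [0.5478, -0.2903, 0.1198]
tcp_rot: [-20.8, 88.7, -5.0]
wrist_force: [0.0, -0.3, 0.4]
opening: 0.0855
```

```bash
cat > look.py <<'E'
from h import *
from workcell import bot,cams
import sys
o=bot.get_obs();p=cams.camera("wrist");X=cloud(p,o);f=p["frame"].astype(int)
cv2.imwrite("pics/"+sys.argv[1],p["frame"])
print(o["time"],o["ee_pos"].round(4),o["opening"])
z=float(sys.argv[2])
m=(f.max(-1)<150)&(f[...,2]-f[...,0]>35)&(abs(X[...,2]-z)<.008)
uv,b=blob(m,(60,20,520,420));q=onplane(p,uv,z,o);print("brown",len(uv),rect(q),np.median(X[b],0).round(4),"tops",np.percentile(X[b][:,2],[5,95]))
print("px",uv.min(0),uv.max(0))
E
python3 look.py w4.png .011
```

```text
7.4 [ 0.5478 -0.2903  0.1198] 0.08552753617118905
brown 5311 (array([ 543.9, -287.9]), array([69.4, 47.3]), -74.6) [ 0.5437 -0.2904  0.0111] tops [0.00958228 0.01220802]
px [246 169] [341 230]
```

View pics/w4.png

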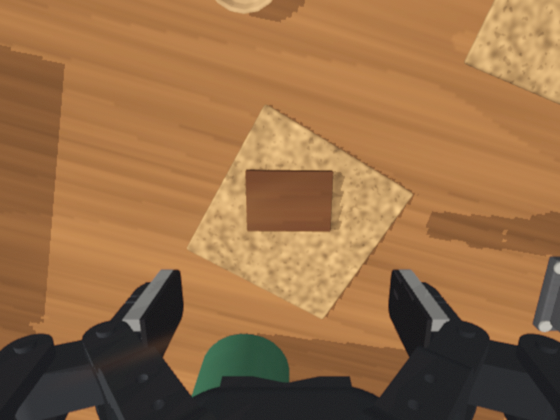

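The plaque lies flat near the mat centre (pixels 246–331 by 170–230; the detected blob includes a strip of shadow). I'll plan the regrip on the long sides, 10 mm toward the end that will go into the blue jaw.

```bash
python3 - <<'E'
from h import *
from workcell import bot,cams
o=bot.get_obs();print(Rt(o["tcp_rot"]).round(4));print(plan(o,[.5428,-.2804,.0055],15.5))
E
```

```text
[[ 1.920e-02 -2.717e-01  9.622e-01]
 [-4.000e-04  9.624e-01  2.717e-01]
 [-9.998e-01 -5.600e-03  1.840e-02]]
(array([ 0.1113,  0.0109, -0.0035]), 'roll', np.float64(-1.5662), 'yaw_y now', np.float64(105.8), 'alt roll', np.float64(1.575), 'q6', np.float64(-43.9), array([ 0.547 , -0.2899,  0.1169]))
```

Call:
{"name": "apply_moves", "arguments": {"commands": [[0.06, 0.011, -0.0035, 1.575, 1], [0.06, 0.011, -0.0035, 1.575, 1], [0.06, 0.011, -0.0035, 1.575, 1], [0.06, 0.011, -0.0035, 1.575, 1], [0.06, 0.011, -0.0035, 1.575, 1], [0.06, 0.011, -0.0035, 1.575, 1], [0.06, 0.011, -0.0035, 1.575, 1], [0.06, 0.011, -0.0035, 1.575, 1], [0.06, 0.011, -0.0035, 1.575, 1], [0.06, 0.011, -0.0035, 1.575, 1], [0.06, 0.011, -0.0035, 1.575, 1], [0.06, 0.011, -0.0035, 1.575, 1]]}}

```text
time: 8.65
ee_pos: [0.541, -0.2799, 0.055]
tcp_rot: [77.2, 89.0, 2.7]
wrist_force: [0.5, 0.2, 0.2]
opening: 0.0854
```

```bash
python3 - <<'E'
from h import *
from workcell import bot,cams
o=bot.get_obs();print(Rt(o["tcp_rot"]).round(4));print(plan(o,[.5428,-.2804,.0055],15.5))
E
python3 look.py w5.png .011
```

```text
[[ 1.700e-02  9.636e-01  2.666e-01]
 [ 8.000e-04  2.667e-01 -9.638e-01]
 [-9.999e-01  1.660e-02  3.800e-03]]
(array([0.0495, 0.0007, 0.0008]), 'roll', np.float64(-0.0006), 'yaw_y now', np.float64(15.5), 'alt roll', np.float64(3.141), 'q6', np.float64(47.0), array([ 0.541 , -0.2799,  0.055 ]))
8.65 [ 0.541  -0.2799  0.055 ] 0.08536587893330136
brown 8508 (array([ 544.5, -286.4]), array([72.3, 46.6]), -74.7) [ 0.5452 -0.2869  0.0111] tops [0.00960928 0.01210412]
px [248 186] [331 303]
```

Call:
{"name": "apply_moves", "arguments": {"commands": [[0.03, 0.0015, 0.001, 0, 1], [0.044, 0.0015, 0.001, 0, 1], [0.049, 0.0015, 0.001, 0, 1], [0.049, 0.0015, 0.001, 0, 0], [0.049, 0.0015, 0.001, 0, -0.3], [0.049, 0.0015, 0.001, 0, -0.3], [0.049, 0.0015, 0.001, 0, -0.3], [0.049, 0.0015, 0.001, 0, -0.3], [0.049, 0.0015, 0.001, 0, -0.3]], "newtons": 25}}

```text
time: 9.6
ee_pos: [0.5441, -0.2808, 0.0078]
tcp_rot: [73.2, 88.9, -1.1]
wrist_force: [-3.1, 0.7, 4.4]
opening: 0.045
```

Call:
{"name": "apply_moves", "arguments": {"commands": [[-0.005, 0, 0, 0, -0.3], [-0.02, 0, 0, 0, -0.3], [-0.05, 0, 0, 0, -0.3], [-0.09, 0, 0, 0, -0.3], [-0.12, 0, 0, 0, -0.3]]}}

```text
time: 10.1
ee_pos: [0.5422, -0.2809, 0.1315]
tcp_rot: [70.2, 88.8, -4.2]
wrist_force: [0.5, -1.1, -0.2]
opening: 0.0449
```

```bash
python3 - <<'E'
from h import *
from workcell import bot,cams
import pickle
o=bot.get_obs();p=cams.camera("wrist");X=cloud(p,o);f=p["frame"].astype(int);print(o["time"],o["ee_pos"],o["opening"])
cv2.imwrite("pics/w6.png",p["frame"])
R=Rt(o["tcp_rot"]);T=(X-o["ee_pos"])@R   # tool coords
m=(f.max(-1)<170)&(f[...,2]-f[...,0]>35)&(abs(T[...,0])<.03)&(abs(T[...,1])<.022)&(abs(T[...,2])<.08)
uv,b=blob(m,(100,100,460,420));P=T[b];print(len(P),"tool x",np.percentile(P[:,0],[5,50,95]).round(4),"y",np.percentile(P[:,1],[1,99]).round(4),"z",np.percentile(P[:,2],[1,99]).round(4))
A=np.c_[P[:,1:],np.ones(len(P))];c=np.linalg.lstsq(A,P[:,0],rcond=None)[0];print("slopes deg",np.degrees(c[:2]),c[2])
print(R.round(4)); print(plan(o,[.545,0,.13],15.8))
E
```

```text
10.1 [ 0.542224   -0.28092995  0.13149877] 0.04490182255892263
12806 tool x [-0.0042 -0.0031 -0.0019] y [-0.0216  0.0214] z [-0.022  0.041]
slopes deg [ 1.03675041 -0.02076317] -0.00305923476648024
[[ 0.021   0.9628  0.2695]
 [-0.0015  0.2696 -0.963 ]
 [-0.9998  0.0198  0.0071]]
(array([ 0.0011,  0.0784, -0.2698]), 'roll', np.float64(-0.0028), 'yaw_y now', np.float64(15.6), 'alt roll', np.float64(3.139), 'q6', np.float64(46.8), array([ 0.5422, -0.2809,  0.1315]))
```

View pics/w6.png

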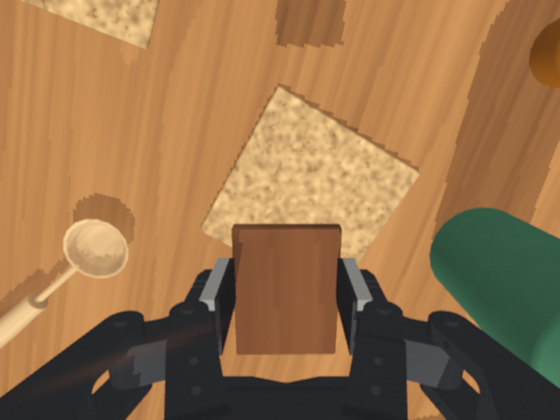

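The plaque is held level by its long sides, with the short ends at tool z −22 and +41 mm. Next I'll move short of the vice for a close look.

Call:
{"name": "apply_moves", "arguments": {"commands": [[0, 0.08, -0.18, 0, -0.3], [0, 0.08, -0.18, 0, -0.3], [0, 0.08, -0.18, 0, -0.3], [0, 0.08, -0.18, 0, -0.3], [0, 0.08, -0.18, 0, -0.3], [0, 0.08, -0.18, 0, -0.3]]}}

```text
time: 10.75
ee_pos: [0.5725, -0.0858, 0.1377]
tcp_rot: [64.4, 88.4, -9.8]
wrist_force: [0.3, -0.2, -0.4]
opening: 0.0449
```

```bash
python3 - <<'E'
from h import *
from workcell import bot,cams
import pickle
o=bot.get_obs();p=cams.camera("wrist");X=cloud(p,o);f=p["frame"].astype(int);print(o["time"],o["ee_pos"],o["opening"],o["wrist_force"])
pickle.dump((o,p),open("d7.pkl","wb"));cv2.imwrite("pics/w7.png",p["frame"])
for n in("jaw_blue","jaw_grey","vice"): print(n,cams.spot_in(n,"wrist"))
m=(f[...,0]-f[...,2]>50)&(abs(X[...,2]-.059)<.004);uv,b=blob(m,(0,0,560,300));print("blue top",len(uv),rect(X[b]),np.median(X[b],0))
m=(abs(X[...,2]-.0555)<.003)&(f.min(-1)>120);uv,b=blob(m,(0,0,560,300));print("grey top",len(uv),rect(X[b]),np.median(X[b],0))
m=(abs(X[...,2]-.044)<.003)&(f.max(-1)<130)
k=m.astype(np.uint8);n,l,st,ce=cv2.connectedComponentsWithStats(k)
for i in range(1,n):
    if st[i,4]>150: print("block",st[i],rect(X[l==i]),np.median(X[l==i],0).round(4))
E
```

```text
10.75 [ 0.57247535 -0.0858258   0.13768435] 0.04490182348576851 [ 0.31608322 -0.18017312 -0.38096671]
jaw_blue []
jaw_grey [{'rect': [252.3, 105.3, 313.0, 139.8], 'confidence': 0.67}]
vice [{'rect': [230.0, 0.6, 329.4, 173.8], 'confidence': 0.81}]
blue top 1974 (array([539.7,  27.8]), array([35.8, 15.4]), 16.2) [0.53971336 0.02776445 0.05912749]
grey top 1435 (array([556. , -30.6]), array([36.1, 14.8]), 15.5) [ 0.55582361 -0.03042393  0.05562866]
block [493  98  57 114 254] (array([711.9,  -7.4]), array([78.8, 16.9]), -86.8) [ 0.7069 -0.0061  0.044 ]
block [ 245  155   74   17 1158] (array([562.4, -54.9]), array([49.5, 11.1]), 15.5) [ 0.5622 -0.0545  0.044 ]
```

View pics/w7.png

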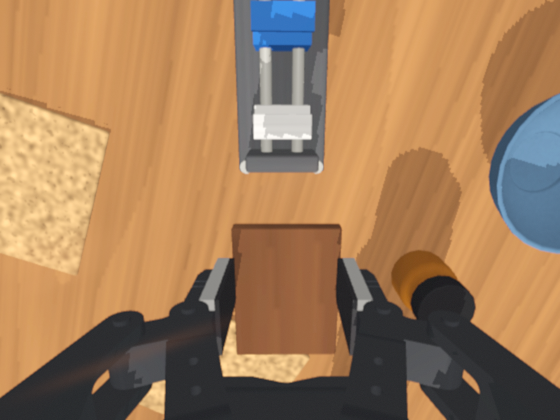

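The grey jaw top is at (282,120) and the blue jaw top at (283,20). Together they put the vice origin at about (547.9, −1.4) mm with its x axis at 105.6°. Their spacing is 60.6 mm against an expected 61.

```bash
cat > vp.py <<'E'
from h import *
from workcell import bot
import sys
V=np.array([.54785,-.0014]);a=np.radians(105.6);v=np.array([np.cos(a),np.sin(a)]);w=np.array([-v[1],v[0]])
def st():
    o=bot.get_obs();d=o["ee_pos"][:2]-V;R=Rt(o["tcp_rot"])
    print("t",o["time"],"vice x,y,z mm",(d@v*1e3).round(1),(d@w*1e3).round(1),(o["ee_pos"][2]*1e3).round(1),"F vice",(o["wrist_force"][:2]@np.c_[v,w]).round(1),o["wrist_force"][2].round(1),"open",round(o["opening"],4),"tilt",np.degrees(R[2,1:]).round(2))
    return o
if __name__=="__main__":
    o=st()
    if len(sys.argv)>2:
        g,z=float(sys.argv[1])/1e3,float(sys.argv[2])/1e3
        print(plan(o,[*(V+g*v),z],15.6))
E
python3 vp.py -2 75
```

```text
t 10.95 vice x,y,z mm -89.9 0.0 136.8 F vice [-0.1  0.5] -0.2 open 0.0447 tilt [1.41 0.67]
(array([ 0.0608, -0.0016, -0.0886]), 'roll', np.float64(-0.0009), 'yaw_y now', np.float64(15.5), 'alt roll', np.float64(3.141), 'q6', np.float64(65.7), array([ 0.572 , -0.088 ,  0.1368]))
```

Call:
{"name": "apply_moves", "arguments": {"commands": [[0.0, -0.0015, -0.0885, 0, -0.3], [0.0, -0.0015, -0.0885, 0, -0.3], [0.03, -0.0015, -0.0885, 0, -0.3], [0.05, -0.0015, -0.0885, 0, -0.3], [0.06, -0.0015, -0.0885, 0, -0.3], [0.06, -0.0015, -0.0885, 0, -0.3], [0.06, -0.0015, -0.0885, 0, -0.3]]}}

```text
time: 11.65
ee_pos: [0.5488, -0.0041, 0.0765]
tcp_rot: [64.8, 88.4, -9.8]
wrist_force: [0.3, -0.6, -0.1]
opening: 0.0442
```

```bash
python3 vp.py -2 60
```

```text
t 11.65 vice x,y,z mm -2.9 -0.2 76.5 F vice [-0.6 -0.1] -0.1 open 0.0442 tilt [1.43 0.68]
(array([ 0.0165, -0.0006, -0.0011]), 'roll', np.float64(-0.002), 'yaw_y now', np.float64(15.5), 'alt roll', np.float64(3.14), 'q6', np.float64(74.2), array([ 0.5488, -0.0041,  0.0765]))
```

Call:
{"name": "apply_moves", "arguments": {"commands": [[0.01, -0.0005, -0.001, 0, -0.3], [0.015, -0.0005, -0.001, 0, -0.3], [0.017, -0.0005, -0.001, 0, -0.3], [0.018, -0.0005, -0.001, 0, -0.3], [0.019, -0.0005, -0.001, 0, -0.3], [0.02, -0.0005, -0.001, 0, -0.3], [0.02, -0.0005, -0.001, 0, -0.3]]}}

```text
time: 12.35
ee_pos: [0.5485, -0.0033, 0.0569]
tcp_rot: [64.8, 88.4, -9.7]
wrist_force: [-3.4, 1.1, 4.5]
opening: 0.0438
```

```bash
cat > hold.py <<'E'
from vp import *
from workcell import cams
o=st();p=cams.camera("wrist");X=cloud(p,o);f=p["frame"].astype(int)
if len(sys.argv)>1: cv2.imwrite("pics/"+sys.argv[1],p["frame"])
d=X[...,:2]-V;L=np.stack([d@v,d@w,X[...,2]],-1)*1e3   # vice frame, mm
g=(o["ee_pos"][:2]-V)@v*1e3
m=(f.max(-1)<170)&(f[...,2]-f[...,0]>35)&(abs(L[...,2]-55)<25)&(abs(L[...,1])<21)&(abs(L[...,0]-g)<60)
uv,b=blob(m,(100,60,460,420));P=L[b]
z0=np.median(P[:,2])
A=np.c_[P[:,:2],np.ones(len(P))]
k=np.ones(len(P),bool)
for _ in range(4):
    c=np.linalg.lstsq(A[k],P[k,2],rcond=None)[0];k=abs(A@c-P[:,2])<2
P=P[k];print(len(P),"top plane pitch (grey up +)",np.degrees(np.arctan(-c[0])).round(2),"roll",np.degrees(np.arctan(c[1])).round(2),"x",np.percentile(P[:,0],[.5,99.5]).round(1),"y",np.percentile(P[:,1],[1,99]).round(1),"z at ends",[(c[0]*x+c[2]).round(1) for x in np.percentile(P[:,0],[.5,99.5])])
mb=(f[...,0]-f[...,2]>50)&(abs(L[...,2]-59)<3);mb[:,:100]=0
if mb.sum()>100: print("blue lip x",np.percentile(L[mb][:,0],[2,98]).round(1))
E
python3 hold.py
```

```text
t 12.35 vice x,y,z mm -2.0 -0.1 56.9 F vice [2. 3.] 4.5 open 0.0438 tilt [1.44 0.68]
12720 top plane pitch (grey up +) 8.21 roll -0.09 x [-42.8  19.3] y [-20.6  20.6] z at ends [np.float64(65.3), np.float64(56.3)]
blue lip x [23.4 38.1]
```

Pivoting against the grey lip works: 8° of tilt at 4.5 N. I'll keep lowering.

Call:
{"name": "apply_moves", "arguments": {"commands": [[0.001, 0, 0, 0, -0.3], [0.002, 0, 0, 0, -0.3], [0.003, 0, 0, 0, -0.3], [0.003, 0, 0, 0, -0.3]]}}

```text
time: 12.8
ee_pos: [0.5487, -0.0034, 0.0535]
tcp_rot: [64.6, 88.4, -9.9]
wrist_force: [0.4, 0.4, 0.4]
opening: 0.0298
```

```bash
python3 hold.py
```

```text
t 12.8 vice x,y,z mm -2.2 -0.3 53.5 F vice [ 0.3 -0.5] 0.4 open 0.0298 tilt [1.44 0.68]
8764 top plane pitch (grey up +) 41.22 roll 4.47 x [-35.   12.5] y [-19.7  12.8] z at ends [np.float64(76.3), np.float64(34.7)]
blue lip x [23.4 38.1]
```

```bash
python3 - <<'E'
from workcell import bot,cams
import cv2,numpy as np
p=cams.camera("wrist")["frame"][100:420,100:460];s=cams.camera("side")["frame"][160:280,210:340]
cv2.imwrite("pics/w8.png",np.hstack([cv2.resize(p,(450,400)),cv2.resize(s,(350,323))[:400] if 0 else cv2.copyMakeBorder(cv2.resize(s,(350,323)),0,77,0,0,0)]))
E
```

```text
(no output)
```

View pics/w8.png

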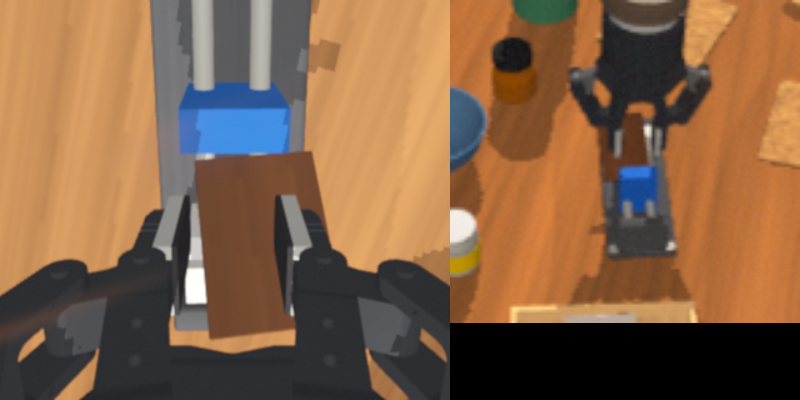

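The plaque slipped out of the shallow grip. It now leans on the grey lip with its blue-side end down between the jaws, turned slightly. I'll back off upward and look again.

Call:
{"name": "apply_moves", "arguments": {"commands": [[-0.01, 0, 0, 0, 0.0], [-0.025, 0, 0, 0, 0.5], [-0.05, 0, 0, 0, 1], [-0.08, 0, 0.03, 0, 1], [-0.08, 0, 0.05, 0, 1], [-0.08, 0, 0.05, 0, 1]]}}

```text
time: 13.55
ee_pos: [0.561, -0.053, 0.1368]
tcp_rot: [64.5, 88.2, -10.1]
wrist_force: [0.3, 0.1, -0.7]
opening: 0.0852
```

```bash
python3 hold.py w9.png
```

```text
t 13.55 vice x,y,z mm -53.3 1.2 136.8 F vice [ 0.  -0.4] -0.7 open 0.0852 tilt [1.62 0.77]
3948 top plane pitch (grey up +) 40.81 roll 0.39 x [-36.2   6.5] y [-20.7  12.7] z at ends [np.float64(76.2), np.float64(39.4)]
blue lip x [23.2 37.6]
```

View pics/w9.png

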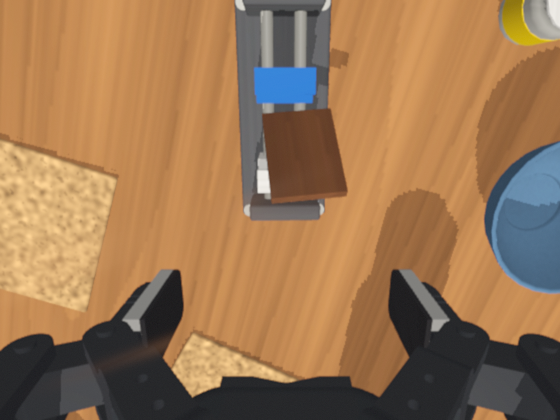

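```bash
cat > pose.py <<'E'
from vp import *
from workcell import cams
o=st();p=cams.camera("wrist");X=cloud(p,o);f=p["frame"].astype(int)
d=X[...,:2]-V;L=np.stack([d@v,d@w,X[...,2]],-1)*1e3
m=(f.max(-1)<150)&(f[...,2]-f[...,0]>30)&(L[...,2]>20)&(L[...,2]<100)&(abs(L[...,1])<60)&(abs(L[...,0])<70)
uv,b=blob(m,(100,20,460,300));P=L[b];k=np.ones(len(P),bool)
for _ in range(5):
    c0=P[k].mean(0);n=np.linalg.svd(P[k]-c0,full_matrices=False)[2][2];k=abs((P-c0)@n)<1.5
n*=np.sign(n[2]);P=P[k]
e1=np.cross([0,1,0],n);e1/=np.linalg.norm(e1);e2=np.cross(n,e1)
q=np.c_[(P-c0)@e1,(P-c0)@e2].astype(np.float32);(c,s,a)=cv2.minAreaRect(q)
if s[0]<s[1]: s=s[::-1];a+=90
a=np.radians((a+90)%180-90);C=c0+c[0]*e1+c[1]*e2;ex=np.cos(a)*e1+np.sin(a)*e2;ex*=np.sign(ex[0]);ey=np.cross(n,ex)
print(len(P),"top centre vice mm",C.round(1),"size",np.round(s,1),"\nlong axis",ex.round(3),"short axis",ey.round(3),"n",n.round(3),"pitch",np.degrees(np.arcsin(-ex[2])).round(1))
yaw=np.degrees(np.arctan2(ey[1],ey[0]))+105.6
print("tool yaw",yaw)
t=float(sys.argv[1]) if len(sys.argv)>1 else 0
G=C+t*ex-3.5*n; W=V*1e3+G[0]*v+G[1]*w
print("grip pt vice",G.round(1),"world",W.round(1),plan(o,[W[0]/1e3,W[1]/1e3,float(sys.argv[2])/1e3],yaw))
E
python3 pose.py 0 130
```

```text
t 13.6 vice x,y,z mm -52.1 1.6 135.8 F vice [-0.4  0.3] -0.5 open 0.0853 tilt [1.53 0.71]
6261 top centre vice mm [-10.9 -11.2  54.3] size [64.8 46.8] 
long axis [ 0.753  0.097 -0.651] short axis [-0.07   0.995  0.067] n [ 0.654 -0.005  0.756] pitch 40.6
tool yaw 199.62513230939658
grip pt vice [-13.2 -11.2  51.7] world [562.2 -11.1] (array([ 0.0056,  0.0126, -0.039 ]), 'roll', np.float64(-0.074), 'yaw_y now', np.float64(15.4), 'alt roll', np.float64(3.068), 'q6', np.float64(69.4), array([ 0.5603, -0.052 ,  0.1358]))
```

The fitted plaque size is 64.8 × 46.8 mm, so the pose is trustworthy: pitch 40.6°, yawed about 5–7°, 11 mm off to −y. I'll regrip deeply in the gap between the jaws.

```bash
python3 pose.py 15 80
```

```text
t 13.65 vice x,y,z mm -51.4 1.9 135.1 F vice [0.5 0.5] -0.4 open 0.0854 tilt [1.47 0.68]
6292 top centre vice mm [-11.1 -11.2  54.5] size [64.6 46.8] 
long axis [ 0.753  0.094 -0.651] short axis [-0.067  0.996  0.066] n [ 0.655 -0.006  0.756] pitch 40.6
tool yaw 199.44421970779047
grip pt vice [-2.1 -9.8 42. ] world [557.8  -0.8] (array([ 0.0548,  0.0101, -0.05  ]), 'roll', np.float64(-0.0701), 'yaw_y now', np.float64(15.4), 'alt roll', np.float64(3.072), 'q6', np.float64(69.4), array([ 0.5599, -0.0514,  0.1351]))
```

Call:
{"name": "apply_moves", "arguments": {"commands": [[0.0, 0.009, -0.0505, -0.08, 1], [0.0, 0.009, -0.0505, -0.08, 1], [0.04, 0.009, -0.0505, -0.08, 1], [0.07, 0.009, -0.0505, -0.08, 1], [0.09, 0.009, -0.0505, -0.08, 1], [0.1, 0.009, -0.0505, -0.08, 1], [0.101, 0.009, -0.0505, -0.08, 1], [0.101, 0.009, -0.0505, -0.08, 1]], "newtons": 30}}

```text
time: 14.5
ee_pos: [0.5579, -0.0001, 0.0341]
tcp_rot: [60.7, 88.4, -9.2]
wrist_force: [0.5, 0.9, 0.4]
opening: 0.0852
```

```bash
python3 vp.py -2 34
```

```text
t 14.5 vice x,y,z mm -1.5 -10.0 34.1 F vice [ 0.8 -0.8] 0.4 open 0.0852 tilt [1.42 0.79]
(array([-0.0001, -0.01  , -0.0003]), 'roll', np.float64(0.078), 'yaw_y now', np.float64(20.1), 'alt roll', np.float64(-3.064), 'q6', np.float64(70.1), array([ 5.579e-01, -1.000e-04,  3.410e-02]))
```

Call:
{"name": "apply_moves", "arguments": {"commands": [[0, 0, 0, 0, 0.3], [0, 0, 0, 0, 0], [0, 0, 0, 0, -0.2], [0, 0, 0, 0, -0.2], [0, 0, 0, 0, -0.2], [0, 0, 0, 0, -0.2]]}}

```text
time: 15.1
ee_pos: [0.5584, -0.0, 0.0349]
tcp_rot: [61.7, 88.3, -8.2]
wrist_force: [-0.1, 0.8, 6.4]
opening: 0.0464
```

```bash
python3 vp.py -2 34
```

```text
t 15.1 vice x,y,z mm -1.5 -10.6 34.9 F vice [ 0.8 -0.1] 6.4 open 0.0464 tilt [1.5  0.81]
(array([ 0.0007, -0.0106, -0.0003]), 'roll', np.float64(0.078), 'yaw_y now', np.float64(20.1), 'alt roll', np.float64(-3.064), 'q6', np.float64(70.1), array([ 0.5584, -0.    ,  0.0349]))
```

Call:
{"name": "apply_moves", "arguments": {"commands": [[-0.01, 0, 0, 0, -0.2], [-0.03, 0, 0, 0, -0.2], [-0.05, 0, 0, 0, -0.2], [-0.05, -0.005, 0, 0.04, -0.2], [-0.05, -0.0095, 0, 0.078, -0.2], [-0.05, -0.0095, 0, 0.078, -0.2]]}}

```text
time: 15.7
ee_pos: [0.5477, -0.0033, 0.0851]
tcp_rot: [65.8, 88.3, -8.6]
wrist_force: [-0.4, 0.1, -1.1]
opening: 0.0462
```

```bash
cat > hold.py <<'E'
from vp import *
from workcell import cams
# plaque in hand: plane of its top and the four-sided outline, vice frame (mm)
o=st();p=cams.camera("wrist");X=cloud(p,o);f=p["frame"].astype(int)
if len(sys.argv)>1: cv2.imwrite("pics/"+sys.argv[1],p["frame"])
d=X[...,:2]-V;L=np.stack([d@v,d@w,X[...,2]],-1)*1e3
g=(o["ee_pos"][:2]-V)@v*1e3;z=o["ee_pos"][2]*1e3
m=(f.max(-1)<170)&(f[...,2]-f[...,0]>30)&(abs(L[...,2]-z-5)<45)&(abs(L[...,1])<30)&(abs(L[...,0]-g)<65)&(L[...,2]>25)
uv,b=blob(m,(100,20,460,420));P=L[b];k=np.ones(len(P),bool)
for _ in range(6):
    c0=P[k].mean(0);n=np.linalg.svd(P[k]-c0,full_matrices=False)[2][2];k=abs((P-c0)@n)<2
n*=np.sign(n[2]);P=P[k];e1=np.cross([0,1,0],n);e1/=np.linalg.norm(e1);e2=np.cross(n,e1)
q=np.c_[(P-c0)@e1,(P-c0)@e2]
hi,lo=np.percentile(q[:,0],[99.7,.3]);B=c0+hi*e1;G=c0+lo*e1
print(len(P),"pitch",np.degrees(np.arcsin(-e1[2])).round(2),"roll",np.degrees(np.arcsin(e2[2])).round(2),"len",(hi-lo).round(1),"y",np.percentile(P[:,1],[1,99]).round(1))
print("blue end top",B[[0,2]].round(1),"bottom",(B-7*n)[[0,2]].round(1),"| grey end top",G[[0,2]].round(1),"bottom",(G-7*n)[[0,2]].round(1))
# side edges: yaw of plaque
ed=[[np.percentile(q[abs(q[:,0]-s)<3][:,1],pc) for s in (lo+6,hi-6)] for pc in (2,98)]
print("edge slopes deg",[np.degrees((e[1]-e[0])/(hi-lo-12)).round(1) for e in ed])
mb=(f[...,0]-f[...,2]>50)&(abs(L[...,2]-59)<2.5)&(abs(L[...,1])<19)
if mb.sum()>100: print("blue lip x",np.percentile(L[mb][:,0],[2,98]).round(1))
E
python3 hold.py w10.png
```

```text
t 15.7 vice x,y,z mm -1.8 0.7 85.1 F vice [0.2 0.3] -1.1 open 0.0462 tilt [1.55 0.7 ]
15713 pitch 40.24 roll 2.97 len 55.9 y [-21.1  24.5]
blue end top [13.3 83.2] bottom [ 8.7 77.8] | grey end top [-29.4 119.2] bottom [-33.9 113.9]
edge slopes deg [np.float64(1.8), np.float64(2.2)]
blue lip x [23.3 38. ]
```

Call:
{"name": "apply_moves", "arguments": {"commands": [[0.0, 0.0005, -0.0087, 0.035, -0.2], [0.015, 0.0005, -0.0087, 0.035, -0.2], [0.028, 0.0005, -0.0087, 0.035, -0.2], [0.033, 0.0005, -0.0087, 0.035, -0.2], [0.0345, 0.0005, -0.0087, 0.035, -0.2], [0.0345, 0.0005, -0.0087, 0.035, -0.2]]}}

```text
time: 16.35
ee_pos: [0.5469, 0.005, 0.05]
tcp_rot: [67.7, 88.3, -8.7]
wrist_force: [0.1, -0.7, -0.3]
opening: 0.0462
```

```bash
python3 hold.py
```

```text
t 16.35 vice x,y,z mm 6.4 -0.8 50.0 F vice [-0.7  0.1] -0.3 open 0.0462 tilt [1.54 0.63]
14973 pitch 40.02 roll 3.92 len 54.3 y [-22.4  23. ]
blue end top [20.4 49.1] bottom [15.9 43.8] | grey end top [-21.2  84. ] bottom [-25.7  78.7]
edge slopes deg [np.float64(0.2), np.float64(-0.2)]
blue lip x [23.3 38.2]
```

Call:
{"name": "apply_moves", "arguments": {"commands": [[0.0, 0, -0.004, 0, -0.2], [0.001, 0, -0.004, 0, -0.2], [0.002, 0, -0.004, 0, -0.2], [0.003, 0, -0.004, 0, -0.2], [0.004, 0, -0.004, 0, -0.2], [0.005, 0, -0.004, 0, -0.2], [0.005, 0, -0.004, 0, -0.2]]}}

```text
time: 17.1
ee_pos: [0.547, 0.0088, 0.0474]
tcp_rot: [68.1, 88.2, -8.2]
wrist_force: [-5.9, -2.6, 13.9]
opening: 0.0462
```

```bash
python3 hold.py
```

```text
t 17.1 vice x,y,z mm 10.1 -1.9 47.4 F vice [-0.9  6.4] 13.9 open 0.0462 tilt [1.71 0.69]
14033 pitch 36.86 roll 3.27 len 53.6 y [-23.2  22.5]
blue end top [24.3 48.5] bottom [20.1 42.9] | grey end top [-18.5  80.6] bottom [-22.7  75. ]
edge slopes deg [np.float64(-2.4), np.float64(-1.8)]
blue lip x [23.4 38.2]
```

Call:
{"name": "apply_moves", "arguments": {"commands": [[0.002, -0.0015, 0, 0, -0.2], [0.003, -0.0015, 0, 0, -0.2], [0.004, -0.0015, 0, 0, -0.2], [0.005, -0.0015, 0, 0, -0.2], [0.006, -0.0015, 0, 0, -0.2], [0.006, -0.0015, 0, 0, -0.2]], "newtons": 20}}

```text
time: 17.75
ee_pos: [0.5469, 0.008, 0.0442]
tcp_rot: [67.9, 87.9, -8.4]
wrist_force: [-4.3, -3.8, 17.7]
opening: 0.0463
```

```bash
python3 hold.py
```

```text
t 17.75 vice x,y,z mm 9.3 -1.6 44.2 F vice [-2.5  5.1] 17.7 open 0.0463 tilt [1.92 0.78]
14168 pitch 31.69 roll 2.38 len 53.0 y [-22.9  23.1]
blue end top [24.9 48.4] bottom [21.3 42.5] | grey end top [-20.2  76.3] bottom [-23.8  70.3]
edge slopes deg [np.float64(-3.1), np.float64(-2.2)]
blue lip x [24.5 39.3]
```

Call:
{"name": "apply_moves", "arguments": {"commands": [[0.002, -0.001, 0, -0.02, -0.2], [0.004, -0.001, 0, -0.04, -0.2], [0.005, -0.001, 0, -0.04, -0.2], [0.006, -0.001, 0, -0.04, -0.2], [0.007, -0.001, 0, -0.04, -0.2], [0.007, -0.001, 0, -0.04, -0.2]]}}

```text
time: 18.4
ee_pos: [0.548, 0.0074, 0.0403]
tcp_rot: [66.0, 87.6, -8.1]
wrist_force: [-2.8, -2.4, 18.2]
opening: 0.0461
```

```bash
python3 hold.py
```

```text
t 18.4 vice x,y,z mm 8.4 -2.5 40.3 F vice [-1.5  3.3] 18.2 open 0.0461 tilt [2.18 0.97]
14294 pitch 25.2 roll 1.14 len 53.4 y [-23.8  21.9]
blue end top [25.9 48.4] bottom [22.9 42.1] | grey end top [-22.4  71.2] bottom [-25.4  64.8]
edge slopes deg [np.float64(-1.5), np.float64(-0.5)]
blue lip x [25.5 40.3]
```

Pitch is 25° with the blue-side end at the groove mouth (bottom at z 42.1) and the other end well above the grey lip. Now I'll push it in.

Call:
{"name": "apply_moves", "arguments": {"commands": [[-0.0005, -0.001, -0.002, -0.017, -0.2], [-0.0005, -0.001, -0.004, -0.017, -0.2], [-0.0005, -0.001, -0.006, -0.017, -0.2], [-0.0005, -0.001, -0.008, -0.017, -0.2], [-0.0005, -0.001, -0.01, -0.017, -0.2], [-0.0005, -0.001, -0.01, -0.017, -0.2]], "newtons": 30}}

```text
time: 19.05
ee_pos: [0.5448, 0.0168, 0.041]
tcp_rot: [64.6, 87.5, -8.5]
wrist_force: [1.6, -2.9, 4.8]
opening: 0.0462
```

```bash
python3 hold.py
```

```text
t 19.05 vice x,y,z mm 18.4 -2.0 41.0 F vice [-3.3 -0.8] 4.8 open 0.0462 tilt [2.22 1.05]
13635 pitch 26.24 roll 0.71 len 53.3 y [-23.4  22.4]
blue end top [35.7 48.7] bottom [32.6 42.4] | grey end top [-12.1  72.3] bottom [-15.2  66. ]
edge slopes deg [np.float64(-1.2), np.float64(1.0)]
blue lip x [32.1 46.8]
```

The plaque is in the groove: the jaw is 8.8 mm out with 3.3 N of spring force. I'll push on.

Call:
{"name": "apply_moves", "arguments": {"commands": [[0, -0.0005, -0.002, 0, -0.2], [0, -0.0005, -0.004, 0, -0.2], [0, -0.0005, -0.006, 0, -0.2], [0, -0.0005, -0.008, 0, -0.2], [0, -0.0005, -0.0095, 0, -0.2], [0, -0.0005, -0.0095, 0, -0.2]]}}

```text
time: 19.7
ee_pos: [0.5422, 0.0256, 0.0411]
tcp_rot: [63.8, 87.5, -9.3]
wrist_force: [4.4, -4.5, 4.5]
opening: 0.0462
```

```bash
python3 hold.py
```

```text
t 19.7 vice x,y,z mm 27.5 -1.8 41.1 F vice [-5.5 -3.1] 4.5 open 0.0462 tilt [2.28 1.12]
13611 pitch 26.5 roll 0.7 len 53.4 y [-23.2  22.5]
blue end top [44.9 48.7] bottom [41.8 42.4] | grey end top [-2.8 72.5] bottom [-6.  66.2]
edge slopes deg [np.float64(-1.2), np.float64(0.9)]
blue lip x [41.1 55.8]
```

Call:
{"name": "apply_moves", "arguments": {"commands": [[0.002, 0, 0, 0, -0.2], [0.004, 0, 0, 0, -0.2], [0.005, 0, 0, 0, -0.2], [0.006, 0, 0, 0, -0.2], [0.007, 0, 0, 0, -0.2], [0.007, 0, 0, 0, -0.2]], "newtons": 20}}

```text
time: 20.35
ee_pos: [0.5431, 0.0249, 0.0362]
tcp_rot: [62.6, 87.3, -10.6]
wrist_force: [-3.9, -7.8, 19.8]
opening: 0.0465
```

```bash
python3 hold.py
```

```text
t 20.35 vice x,y,z mm 26.6 -2.5 36.2 F vice [-6.5  5.8] 19.8 open 0.0465 tilt [2.38 1.23]
13347 pitch 19.02 roll 0.42 len 53.1 y [-23.7  22.1]
blue end top [44.8 48.4] bottom [42.6 41.8] | grey end top [-5.4 65.7] bottom [-7.7 59.1]
edge slopes deg [np.float64(-0.6), np.float64(1.8)]
blue lip x [41.6 56.4]
```

Call:
{"name": "apply_moves", "arguments": {"commands": [[0.002, -0.0007, 0, 0, -0.2], [0.004, -0.0007, 0, 0, -0.2], [0.006, -0.0007, 0, 0, -0.2], [0.007, -0.0007, 0, 0, -0.2], [0.008, -0.0007, 0, 0, -0.2], [0.008, -0.0007, 0, 0, -0.2]]}}

```text
time: 21.0
ee_pos: [0.5437, 0.0242, 0.0301]
tcp_rot: [62.0, 87.1, -11.2]
wrist_force: [-1.6, -6.6, 17.3]
opening: 0.0462
```

```bash
python3 hold.py
```

```text
t 21.0 vice x,y,z mm 25.7 -2.9 30.1 F vice [-5.9  3.3] 17.3 open 0.0462 tilt [2.52 1.34]
12795 pitch 9.2 roll 0.3 len 54.0 y [-24.   21.8]
blue end top [44.6 48.7] bottom [43.5 41.8] | grey end top [-8.7 57.3] bottom [-9.8 50.4]
edge slopes deg [np.float64(-0.7), np.float64(2.0)]
blue lip x [41.7 56.5]
```

Call:
{"name": "apply_moves", "arguments": {"commands": [[0.002, -0.001, -0.0005, 0, -0.2], [0.004, -0.001, -0.0005, 0, -0.2], [0.005, -0.001, -0.0005, 0, -0.2], [0.006, -0.001, -0.0005, 0, -0.2], [0.006, -0.001, -0.0005, 0, -0.2]]}}

```text
time: 21.55
ee_pos: [0.544, 0.0239, 0.0261]
tcp_rot: [61.6, 87.0, -11.7]
wrist_force: [-1.4, -6.9, 17.5]
opening: 0.0462
```

```bash
python3 hold.py w11.png
```

```text
t 21.55 vice x,y,z mm 25.4 -3.1 26.1 F vice [-6.3  3.2] 17.5 open 0.0462 tilt [2.67 1.44]
12290 pitch 2.68 roll 0.28 len 54.9 y [-24.1  21.7]
blue end top [44.  48.8] bottom [43.7 41.8] | grey end top [-10.9  51.4] bottom [-11.2  44.4]
edge slopes deg [np.float64(-0.7), np.float64(1.6)]
blue lip x [41.7 56.5]
```

Call:
{"name": "apply_moves", "arguments": {"commands": [[0.001, -0.001, 0.001, 0, -0.2], [0.001, -0.001, 0.002, 0, -0.2], [0.003, -0.001, 0.002, 0, -0.2], [0.004, -0.001, 0.002, 0, -0.2], [0.0045, -0.001, 0.002, 0, -0.2], [0.0045, -0.001, 0.002, 0, -0.2]]}}

```text
time: 22.2
ee_pos: [0.5449, 0.0213, 0.0245]
tcp_rot: [61.5, 86.8, -11.8]
wrist_force: [-5.8, -6.4, 25.1]
opening: 0.0463
```

```bash
python3 hold.py w12.png
```

```text
t 22.2 vice x,y,z mm 22.6 -3.2 24.5 F vice [-4.6  7.3] 25.1 open 0.0463 tilt [2.84 1.54]
11600 pitch 0.21 roll 0.14 len 55.7 y [-24.1  21.7]
blue end top [41.2 48.9] bottom [41.2 41.9] | grey end top [-14.5  49.1] bottom [-14.5  42.1]
edge slopes deg [np.float64(-0.5), np.float64(2.2)]
blue lip x [37.4 52.4]
```

View pics/w12.png

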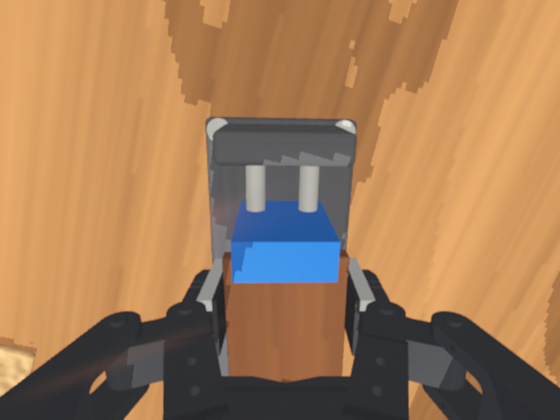

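The plaque is flat at ledge height (pitch 0.2°, underside at z 42). In the picture its end sits under the blue lip at about (285,280). Next I'll let it slide under the grey lip.

Call:
{"name": "apply_moves", "arguments": {"commands": [[0.001, -0.001, 0.002, 0, -0.2], [0.001, -0.0015, 0.004, 0, -0.2], [0.001, -0.0015, 0.006, 0, -0.2], [0.001, -0.0015, 0.008, 0, -0.2], [0.001, -0.0015, 0.0095, 0, -0.2], [0.001, -0.0015, 0.0095, 0, -0.2]]}}

```text
time: 22.85
ee_pos: [0.5472, 0.0123, 0.0249]
tcp_rot: [63.1, 86.6, -10.3]
wrist_force: [0.8, 0.9, 10.7]
opening: 0.0461
```

```bash
python3 hold.py w13.png
```

```text
t 22.85 vice x,y,z mm 13.4 -3.0 24.9 F vice [ 0.7 -1. ] 10.7 open 0.0461 tilt [2.99 1.52]
11511 pitch 0.81 roll -0.0 len 55.4 y [-23.8  22. ]
blue end top [31.9 49. ] bottom [31.8 42. ] | grey end top [-23.4  49.7] bottom [-23.5  42.7]
edge slopes deg [np.float64(-0.7), np.float64(2.3)]
blue lip x [27.6 42.4]
```

Call:
{"name": "apply_moves", "arguments": {"commands": [[0, 0, 0, 0, 0.3], [0, 0, 0, 0, 0.8], [0, 0, 0, 0, 1], [0, 0, 0, 0, 1], [-0.03, 0, 0, 0, 1], [-0.07, 0, 0, 0, 1], [-0.1, 0, 0.03, 0, 1], [-0.1, 0, 0.07, 0, 1], [-0.1, 0, 0.09, 0, 1], [-0.1, 0, 0.09, 0, 1]]}}

```text
time: 23.9
ee_pos: [0.5674, -0.0749, 0.1269]
tcp_rot: [62.8, 86.7, -10.7]
wrist_force: [-0.7, 1.5, -0.4]
opening: 0.0853
```

```bash
python3 - <<'E'
from vp import *
from workcell import cams
o=st();p=cams.camera("wrist");X=cloud(p,o);f=p["frame"].astype(int);cv2.imwrite("pics/w14.png",p["frame"])
d=X[...,:2]-V;L=np.stack([d@v,d@w,X[...,2]],-1)*1e3
def rep(n,m,box=(0,0,560,330)):
    uv,b=blob(m,box);P=L[b];c0=P.mean(0);N=np.linalg.svd(P-c0,full_matrices=False)[2][2];N*=np.sign(N[2])
    print(n,len(P),rect(P/1e3),"x",np.percentile(P[:,0],[1,99]).round(1),"y",np.percentile(P[:,1],[1,99]).round(1),"z",np.median(P[:,2]).round(1),"tilt x,y deg",np.degrees(N[:2]).round(2))
near=(abs(L[...,0])<70)&(abs(L[...,1])<40)
rep("plaque",near&(f.max(-1)<170)&(f[...,2]-f[...,0]>30)&(abs(L[...,2]-49)<4))
rep("blue lip",near&(f[...,0]-f[...,2]>50)&(abs(L[...,2]-59)<2.5))
rep("grey lip",near&(f.min(-1)>110)&(abs(L[...,2]-55.5)<2.5))
E
```

```text
t 23.9 vice x,y,z mm -76.0 0.9 126.9 F vice [1.6 0.3] -0.4 open 0.0853 tilt [2.97 1.53]
plaque 7953 (array([ 0.1, -1.2]), array([63.8, 47.1]), 0.7) x [-28.   29.4] y [-24.   21.8] z 49.6 tilt x,y deg [ 0.75 -0.2 ]
blue lip 2158 (array([34.9, -0. ]), array([36.1, 15.5]), 89.7) x [27.3 42.2] y [-17.5  17.5] z 59.1 tilt x,y deg [-0.2  -0.01]
grey lip 1500 (array([-34.4,   0.1]), array([35.8, 15.3]), -89.6) x [-41.8 -27. ] y [-17.6  17.8] z 55.7 tilt x,y deg [0.24 0.09]
```

View pics/w14.png

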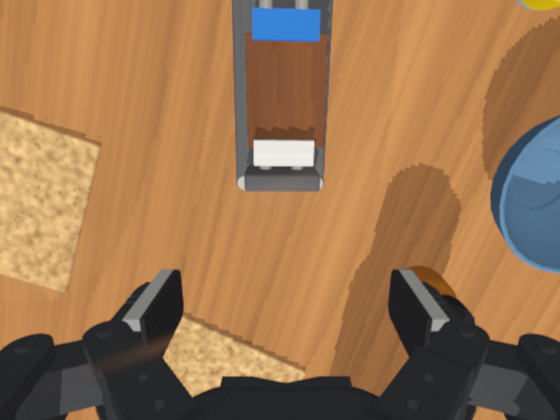

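The plaque is seated under the blue lip (285,25) and the grey lip (283,152), and the gripper is clear. Before handing in I'll check from the top camera that the bystanders have not moved.

```bash
python3 - <<'E'
from vp import *
from workcell import cams
import pickle
a=pickle.load(open("d0.pkl","rb"))["top"]["frame"];b=cams.camera("top")["frame"]
df=(cv2.absdiff(a,b).max(-1)>50).astype(np.uint8);n,l,s,c=cv2.connectedComponentsWithStats(df)
print([x.tolist() for x in s[1:] if x[4]>15])
o=st();print("max qd",abs(o["qd"]).max())
bot.job_done()
E
```

```text
[[214, 140, 118, 278, 14214], [195, 208, 31, 43, 528], [279, 208, 6, 12, 50], [215, 213, 10, 28, 58], [262, 213, 8, 14, 71], [180, 218, 18, 22, 280], [178, 225, 19, 22, 91], [158, 226, 20, 25, 176], [61, 233, 49, 51, 1098], [105, 240, 44, 8, 138], [90, 244, 15, 4, 20], [134, 250, 22, 7, 60], [261, 262, 6, 11, 36], [29, 305, 59, 70, 3256], [256, 306, 3, 8, 16], [535, 308, 17, 14, 120], [511, 317, 9, 5, 26], [321, 319, 239, 101, 11489], [461, 320, 42, 29, 433], [294, 373, 20, 17, 165], [369, 379, 26, 11, 117], [160, 387, 67, 33, 1291], [273, 401, 31, 19, 81], [311, 402, 4, 7, 20], [305, 411, 7, 9, 45]]
t 24.0 vice x,y,z mm -73.9 1.0 126.6 F vice [-0.5  0.2] -0.5 open 0.0854 tilt [2.94 1.48]
max qd 1.1817364667437793
the job is handed in; nothing more can be done
```

The brown plaque is held in the spring vice between both jaws, and I handed the job in at 24 s of the 61 s allowed.

**What I did:** I took the plaque out of the tray by its short ends, laid it on the right-hand cork mat and let go. I then picked it up by its long sides and tilted it against the grey jaw's lip. I pushed its low end into the blue groove (about 18 mm of jaw travel), lowered the other end flat, slid it under the grey lip and released it.

**What went wrong:** My first grip on the long sides was too shallow. The plaque slipped out over the vice and came to rest leaning between the jaws. I gripped it again there by its long sides, deeper this time, and carried on.

**Last checks from the wrist camera, gripper clear and open:**

| Check | Measured |
|---|---|
| Centring along the jaws | 0.1 mm off |
| Jaw travel | about 4 mm each, as expected |
| Sideways offset | about 1.2 mm |
| Turn from square | about 0.7° |
| Tilt, grey end higher | about 0.75° (roughly 0.8 mm) |

I judged the last three small enough to leave.

**Not confirmed:** The last comparison of top-camera images was dominated by the arm and its shadows, including patches over the tray. It does not prove that nothing else moved. I saw no contact with any bystander, and the highest wrist force I read was about 26 N.

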